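Load the slide cassette and start the scanner

TASK

Load the scanner: slide the blue slide cassette flat along the bench into the scanner's dock until it is fully home, square against the back stop. Only then twist the red start knob clockwise to its stop, keep it there for about half a second, and let it go so that it springs back. Leave the amber bottle and the steel beaker where they stand.

Things in the scene. Friction and masses are not known exactly. Their poses are not given: they have to be found in the camera images.
- cassette: Loose blue slide cassette, a flat box 90 mm (its x) by 120 mm (its y) by 38 mm tall, about 0.35 kg, glass slides in its top. Too wide to grip across. Origin: centre of its underside; x is the direction in which it goes into the dock (to within its start yaw).
- dock_home (a point): Where the centre of the cassette's underside lies on the bench when fully home. x points into the dock, y left, z up; fixed during a run. In this frame the black back stop's face is at x = +45 mm; at home the cassette's near face (x = -45 mm) sticks out 25 mm from the straight rails.
- dock: Scanner and dock, fixed, same origin and axes as dock_home. Straight aluminium rails, inner faces y = +-64 mm (4 mm clear each side), x = -20 to +55 mm; then they flare out to x = -58 mm, mouth about 170 mm wide inside, 192 mm outside. Rails and stop 34 mm high; the bench is the dock's floor. White scanner body from x = +65 to +235 mm, 300 mm wide, 86 mm high.
- start_knob (a joint): Start knob's turn, 0 at rest, grows clockwise seen from above, stop at 1.2 rad; a spring drives it back to 0 (about 0.07 N m at rest to 0.22 N m at the stop). Its axis is vertical.
- knob_axis (a point): On the knob's axis, level with the top of its wing (103 mm above the bench). The knob is a red upright wing: a bar 110 mm long (55 mm either side of the axis), 16 mm thick, 30 mm high (73 to 103 mm above the bench). The point turns with the knob; its y axis lies along the wing.
- pod: Fixed grey pod 110 x 110 x 55 mm under the knob, a 60 mm disc 6 mm thick on its middle and a 32 mm hub below the wing. White dots mark the wing's direction at rest (along the pod's y), green dots its direction at the stop. Origin: centre of its underside.
- knob_tip (a point): On top of the wing's white-tipped end, 45 mm from the axis (103 mm above the bench); turns with the knob.
- oil_bottle: Bystander, loose: small amber glass bottle with black cap, 44 mm across, 90 mm tall. Origin: centre of its underside.
- beaker: Bystander, loose: open steel beaker, 72 mm across, 90 mm tall. Origin: centre of its underside.

How it is judged:
On the way, in this order (a step that is already met when the one before it is completed fails the run):
1. the cassette is fully home in the dock (x of cassette in the frame of dock_home between -0.005 and 0.006 m and y of cassette in the frame of dock_home between -0.007 and 0.007 m and angle between the x axis of cassette and the x axis of dock_home, either way round below 0.06 rad and angle between cassette's own z axis and vertical below 0.06 rad and height (world z) of cassette below 0.006 m), for 0.2 s.
2. the start knob is at its stop (over 1.1 rad) and kept there for 0.3 s (value of joint start_knob above 1.1 rad), for 0.3 s.
3. the knob has sprung back (value of joint start_knob below 0.08 rad), for 0.2 s.
At the end, for the whole second after the job is handed in: The cassette lies at rest flat on the bench in the dock, its origin within 5 mm short of dock_home (6 mm beyond) and 7 mm sideways, square to the dock within 0.06 rad; the start knob is back at rest (below 0.08 rad) (all of step 1 and linear speed of cassette below 0.01 m/s and value of joint start_knob below 0.08 rad); the robot touches nothing.
It fails at once if the knob is turned (over 0.3 rad) while the cassette is not home (value of joint start_knob above 0.3 rad and not (x of cassette in the frame of dock_home between -0.0065 and 0.0078 m and y of cassette in the frame of dock_home between -0.0091 and 0.0091 m and angle between the x axis of cassette and the x axis of dock_home, either way round below 0.078 rad and angle between cassette's own z axis and vertical below 0.078 rad and height (world z) of cassette below 0.0078 m)).
It fails at once if the cassette is tipped up (over 0.3 rad) or lifted (over 25 mm) (angle between cassette's own z axis and vertical above 0.3 rad or height (world z) of cassette above 0.025 m).
It fails at once if the bottle or the beaker is shifted by more than 30 mm or knocked over (distance of any of oil_bottle, beaker from where it was at the start of the episode above 0.03 m or angle between any of oil_bottle, beaker's own z axis and vertical above 0.5 rad).
It also fails if it takes over 67 s, if anything falls off the work surface, if the arm or the gripper's body presses on something with over 40 N, if the wrist force passes 120 N, or if a joint passes its speed limit or range.

ROBOT

A 6-joint arm with a two-finger parallel gripper is mounted at the origin on the work surface. World frame = base frame: x ahead of the robot, y to its left, z up, the work surface at z = 0. Lengths are in m, angles in rad, forces in N, time in s.
With the tool pointing down it reaches from about 0.4 to 0.925 m from the base axis. Payload 3.4 kg.
Tool frame: the origin (TCP) lies between the finger pads; the fingertips stand 25 mm ahead of it and the grasp point (between the pads) lies 6 mm ahead of it; z points along the fingers, y is the direction in which the jaws open and shut (so a half turn about z gives the same grasp; the last joint's range is limited). The gripper opens to 85 mm and grips with 20 to 120 N. Pads are 22 mm wide; open, the fingers measure 114 mm over their backs; the gripper's body (76 mm by 85 mm) begins 54 mm behind the grasp point. The pads swing forward as they close: fully open they stand 13 mm farther back than shut.
Start: joints at [1.175, 0.307, 1.506, -0, 1.328, -0.073], TCP at [0.182, 0.545, 0.256] pointing down, gripper open.
Joint ranges: [-3.12, 3.12], [-1.05, 2.28], [0.14, 2.33], [-1.42, 4.57], [0.1, 2.73], [-2.68, 2.68]. Speed limits (rad/s): [2.57, 2.57, 3.14, 3.14, 3.14, 3.14].

INTERFACE

Orientations are given as a unit quaternion [x, y, z, w].
In Python, from cell import env gives the robot as it stands.
- The arm moves only by the tool play_rows, never from a script. Its argument "moves" is a list of rows, each a list of 7 numbers: the turn, a rotation vector about the world's x, y, z in rad, then the shift along the world's x, y, z in m, then the closure, from 0 (fully open) to 1 (shut). A call has 1 to 10 rows; each row is the pose to reach, as a shift and turn from the pose commanded when the call began; what a row does not reach only later rows make up. A row lasts 1/10 s, in which the tool goes at most 50 mm and 8.59 degrees, less where a joint would pass 70% of its speed; a pose out of reach is approached as far as the arm can. A call with a gripper value outside its range is refused whole. The fingers move at their own pace and stop on an object; "grip_force" is the grip in N (left out, the last holds). Time passes only in rows, so rows that repeat a pose let the fingers close. It gives the time, the measured TCP pose, the force and the opening at its end, in the units of the state.
- env.read_state(): the state, without advancing time (a new reading comes with each control period).
- env.camera(name): name is "side" or "top"; returns the picture (400x640x3 uint8, red, green, blue); there is no depth.
- env.calibration(name): a dict with "intrinsics" (3x3 intrinsics, pixels), "rvec" (rotation vector, rad) and "tvec" (3), from world to camera coordinates, as OpenCV has them. Camera axes: x right, y down, z forward; pixel columns grow to the right and rows downward; lengths in m; the calibration is good to about 2 mm. A picture is of the moment at which its call begins. calibration takes no time and is no camera call.
- env.close_job(): hands the job in, once; it reports no verdict.
The state is a dict: "time": time; "q": joint angles; "qvel": joint speeds; "joint_torque": joint torques, N m; "eef_pos": TCP position; "ee_rot": TCP orientation; "wrist_force": force on the tool from outside, world axes, zero at the start; "moment": the same for the moment, N m; "gripper_width": finger opening in m.
Only numpy, scipy, OpenCV 4.12 (cv2) and the standard library are available. Lean on these libraries where they do the work, as an engineer would, in place of code of your own. Each camera call takes 0.05 s, during which the arm holds its last target. There are 200 camera calls.

## Working session

There is one attempt and no reset: what is moved stays moved. The work goes in short steps, Python scripts to look and compute and a tool call to move; the robot and the scene stay as the last step left them, time stands still between calls to the robot, and variables do not carry over. Pictures are saved under pics/ and viewed, about 8 in all and at most 12, crops included, and the job is handed in when it is done.

Besides the shell and the picture viewer there is one more tool, called after ">>>" as a command line: name --pt "numbers of a row" for each row, then --argument value for the rest. play_rows: Moves the arm, as the interface text tells. Its arguments: {"type":"object","properties":{"moves":{"type":"array"},"grip_force":{"type":"number"}},"required":["moves"]}

```bash
mkdir -p pics; ls; python3 - <<'E'
from cell import env
import cv2
s=env.read_state(); print({k:(v if isinstance(v,(int,float)) else [round(float(x),3) for x in v]) for k,v in s.items()})
for n in("top","side"):
    cv2.imwrite(f"pics/{n}0.png",env.camera(n)[:,:,::-1]); c=env.calibration(n); print(n,c)
E
```

```text
pics
{'time': 0.0, 'q': [1.176, 0.308, 1.508, -0.0, 1.328, -0.074], 'qvel': [-0.002, -0.001, 0.0, 0.001, -0.001, 0.0], 'joint_torque': [0.002, -45.756, -25.191, -0.0, 0.013, -0.0], 'eef_pos': [0.182, 0.545, 0.255], 'ee_rot': [0.16, 0.987, -0.001, -0.0], 'wrist_force': [-0.03, -0.586, 0.692], 'moment': [-0.034, 0.07, 0.052], 'gripper_width': 0.08561420322204938}
top {'intrinsics': array([[440.31924351,   0.        , 318.48948315],
       [  0.        , 440.31924351, 207.08381891],
       [  0.        ,   0.        ,   1.        ]]), 'rvec': array([ 2.12663187, -2.16039537,  0.18120962]), 'tvec': array([0.02518604, 0.59573898, 1.33810479])}
side {'intrinsics': array([[409.89423805,   0.        , 320.83075347],
       [  0.        , 409.89423805, 194.25989371],
       [  0.        ,   0.        ,   1.        ]]), 'rvec': array([ 2.18838577, -0.62090023,  0.32054658]), 'tvec': array([-0.47907576,  0.28295583,  0.72848821])}
```

View pics/top0.png

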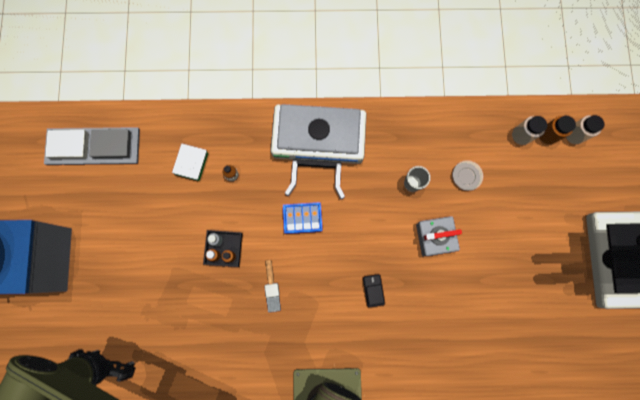

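View pics/side0.png

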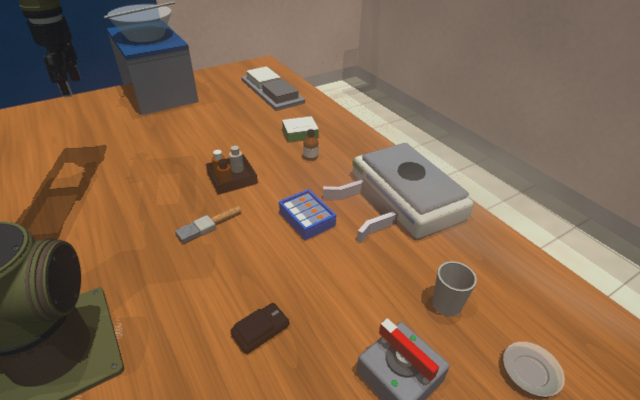

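The top view shows the cassette at about (302,218), the dock mouth at (316,193), the scanner at (319,133) and the knob at (440,236) with its white tip to the left. The beaker is at (417,181) and the bottle at (230,172). I'll enlarge this area to measure it.

```bash
cat > h.py <<'E'
import numpy as np, cv2
from cell import env
def w2p(n,P):
    c=env.calibration(n); return cv2.projectPoints(np.float64(P).reshape(-1,3),c["rvec"],c["tvec"],c["intrinsics"],None)[0].reshape(-1,2)
def p2w(n,uv,z):
    c=env.calibration(n);R=cv2.Rodrigues(c["rvec"])[0];C=-R.T@c["tvec"]
    d=np.c_[np.float64(uv).reshape(-1,2),np.ones(np.size(uv)//2)]@np.linalg.inv(c["intrinsics"]).T@R
    return C+d*((z-C[2])/d[:,2])[:,None]
E
python3 - <<'E'
from h import *
im=cv2.imread("pics/top0.png")
a=cv2.resize(im[95:245,262:382],None,fx=5,fy=5,interpolation=cv2.INTER_CUBIC)[:, :600]
cv2.imwrite("pics/c1.png",cv2.resize(im[150:246,262:382],None,fx=6,fy=6,interpolation=cv2.INTER_CUBIC))
cv2.imwrite("pics/c2.png",cv2.resize(im[200:272,395:485],None,fx=8,fy=8,interpolation=cv2.INTER_CUBIC))
E
```

```text
(no output)
```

View pics/c1.png

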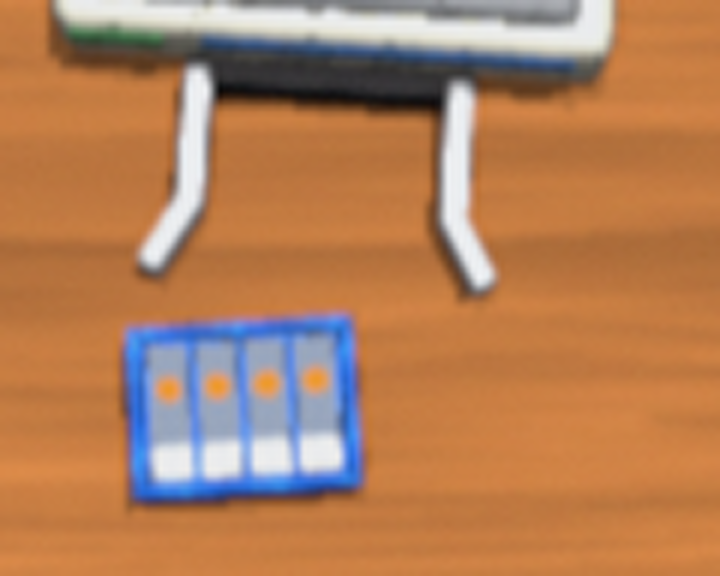

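View pics/c2.png

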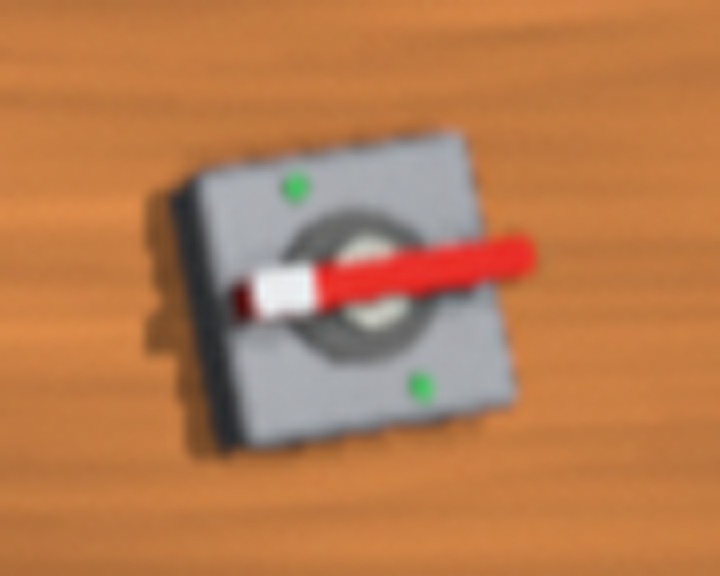

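```bash
cat > m.py <<'E'
from h import *
from scipy.optimize import least_squares
def fit(model,uv,x0,n="top"):
    model=np.float64(model)
    def P(p):
        c,s=np.cos(p[2]),np.sin(p[2]); return np.c_[p[0]+c*model[:,0]-s*model[:,1],p[1]+s*model[:,0]+c*model[:,1],model[:,2]]
    r=least_squares(lambda p:(w2p(n,P(p))-uv).ravel(),x0); return r.x,r.fun.reshape(-1,2).round(1)
E
python3 - <<'E'
from m import *
f=lambda a,o,s:np.float64(a)/s+o
o1=np.array([262,150]);o2=np.array([395,200])
cas=f([(126,328),(352,316),(362,487),(134,502)],o1,6)
print("cas",fit([(.045,.06,.038),(.045,-.06,.038),(-.045,-.06,.038),(-.045,.06,.038)],cas,[.6,0,0]))
d=f([(188,197),(453,218),(150,262),(483,283),(216,97),(442,107)],o1,6)
print("dock",fit([(-.02,.069,.034),(-.02,-.069,.034),(-.056,.09,.034),(-.056,-.09,.034),(.045,.064,0),(.045,-.064,0)],d,[.6,0,0]))
p=f([(200,178),(462,132),(517,402),(245,447)],o2,8)
print("pod",fit([(.055,.055,.055),(.055,-.055,.055),(-.055,-.055,.055),(-.055,.055,.055)],p,[.6,-.3,0]))
w=p2w("top",f([(250,292),(535,257)],o2,8),.103); print("wing",w,w.mean(0),np.linalg.norm(w[0]-w[1]),np.arctan2(*(w[0]-w[1])[[1,0]])-np.pi/2)
print("bottle,beaker",p2w("top",[(230,172)],.09),p2w("top",[(417,176)],.09))
E
```

```text
cas (array([0.56351752, 0.06639181, 0.04329196]), array([[-0.1,  0.3],
       [ 0.1,  0.2],
       [ 0.1, -0.1],
       [-0.1, -0.4]]))
dock (array([ 0.69196134,  0.02243189, -0.08034878]), array([[ 0.7,  0.1],
       [-0.5, -0.6],
       [-0.4, -0.1],
       [ 0.4,  0. ],
       [-0.6, -0.1],
       [ 0.4,  0.7]]))
pod (array([ 0.49801476, -0.35811392,  0.13839043]), array([[-1.2, -0.8],
       [ 0.5, -0.4],
       [ 0.8,  0.7],
       [-0.1,  0.6]]))
wing [[ 0.49317093 -0.30453594  0.103     ]
 [ 0.50463527 -0.4123437   0.103     ]] [ 0.4989031  -0.35843982  0.103     ] 0.10841561223822367 0.10594238086290098
bottle,beaker [[0.7027866  0.28713902 0.09      ]] [[ 0.68187369 -0.28956682  0.09      ]]
```

>>> play_rows --pt "0 0 -1.33 0.39 -0.377 0 0.3" --pt "0 0 -1.33 0.39 -0.377 0 0.3" --pt "0 0 -1.33 0.39 -0.377 0 0.3" --pt "0 0 -1.33 0.39 -0.377 0 0.3" --pt "0 0 -1.33 0.39 -0.377 0 0.3" --pt "0 0 -1.33 0.39 -0.377 0 0.3" --pt "0 0 -1.33 0.39 -0.377 0 0.3" --pt "0 0 -1.33 0.39 -0.377 0 0.3" --pt "0 0 -1.33 0.39 -0.377 0 0.3" --pt "0 0 -1.33 0.39 -0.377 0 0.3"

```text
time: 1.1
eef_pos: [0.5423, 0.1962, 0.256]
ee_rot: [0.736, 0.677, -0.0, -0.0]
wrist_force: [0.2, 0.3, -0.5]
gripper_width: 0.0596
```

>>> play_rows --pt "0 0 0 0 0 -0.05 0.3" --pt "0 0 0 0 0 -0.1 0.3" --pt "0 0 0 0 0 -0.1 0.3" --pt "0 0 0 0 0 -0.1 0.3"

```text
time: 1.5
eef_pos: [0.5406, 0.1978, 0.1557]
ee_rot: [0.735, 0.678, -0.001, -0.001]
wrist_force: [0.0, -0.2, 0.1]
gripper_width: 0.0598
```

>>> play_rows --pt "0 0 0 0.031 -0.03 0 0.3" --pt "0 0 0 0.031 -0.03 -0.05 0.3" --pt "0 0 0 0.031 -0.03 -0.09 0.3" --pt "0 0 0 0.031 -0.03 -0.11 0.3" --pt "0 0 0 0.031 -0.03 -0.124 0.3" --pt "0 0 0 0.031 -0.03 -0.124 0.3"

```text
time: 2.1
eef_pos: [0.5731, 0.1686, 0.0328]
ee_rot: [0.735, 0.678, 0.0, 0.0]
wrist_force: [0.3, -0.4, 0.2]
gripper_width: 0.0599
```

>>> play_rows --pt "0 0 0 -0.001 -0.012 0 0.3" --pt "0 0 0 -0.002 -0.022 0 0.3" --pt "0 0 0 -0.002 -0.029 0 0.3" --pt "0 0 0 -0.003 -0.035 0 0.3" --pt "0 0 0 -0.003 -0.041 0 0.3" --pt "0 0 0 -0.004 -0.047 0 0.3" --pt "0 0 0 -0.004 -0.053 0 0.3" --pt "0 0 0 -0.005 -0.059 0 0.3" --pt "0 0 0 -0.005 -0.064 0 0.3" --pt "0 0 0 -0.005 -0.064 0 0.3"

```text
time: 3.1
eef_pos: [0.5667, 0.1029, 0.032]
ee_rot: [0.735, 0.678, -0.001, -0.0]
wrist_force: [-1.2, -0.7, -0.6]
gripper_width: 0.0599
```

```bash
python3 - <<'E'
from h import *
im=env.camera("top")[:,:,::-1]; cv2.imwrite("pics/top1.png",im)
cv2.imwrite("pics/c3.png",cv2.resize(im[150:246,262:382],None,fx=6,fy=6,interpolation=cv2.INTER_CUBIC))
E
```

```text
(no output)
```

View pics/c3.png

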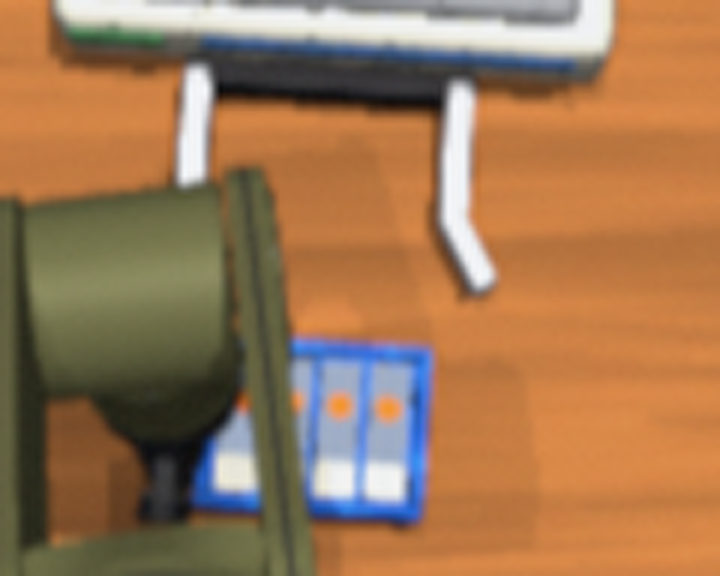

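The cassette has shifted right and turned square to the dock. Its visible corners are at crop (432,348), (420,520) and (195,507).

```bash
python3 - <<'E'
from m import *
uv=np.float64([(432,348),(420,520),(195,507)])/6+[262,150]
p,r=fit([(.045,-.06,.038),(-.045,-.06,.038),(-.045,.06,.038)],uv,[.56,0.03,0]); print(p,r)
c,s=np.cos(-.08),np.sin(-.08); print(np.array([[c,s],[-s,c]])@(p[:2]-[.692,.0224]))
E
```

```text
[ 0.55256357  0.03014778 -0.07210938] [[-0.1  0.2]
 [ 0.4 -0.1]
 [-0.3 -0.1]]
[-0.13960964 -0.00342002]
```

>>> play_rows --pt "0 0 0 0.002 0.03 0 0.3" --pt "0 0 0 0.002 0.03 0.05 0.3" --pt "0 0 0.15 0.0 0.03 0.1 0.3" --pt "0 0 0.3 -0.03 0.0 0.1 0.3" --pt "0 0 0.45 -0.06 -0.03 0.1 0.3" --pt "0 0 0.6 -0.1 -0.065 0.1 0.3" --pt "0 0 0.75 -0.1 -0.065 0.1 0.3" --pt "0 0 0.9 -0.1 -0.065 0.1 0.3" --pt "0 0 1.05 -0.1 -0.065 0.1 0.3" --pt "0 0 1.2 -0.1 -0.065 0.1 0.3"

```text
time: 4.15
eef_pos: [0.4667, 0.0385, 0.1321]
ee_rot: [0.221, 0.975, -0.0, -0.0]
wrist_force: [-0.6, 0.4, 0.3]
gripper_width: 0.06
```

>>> play_rows --pt "0 0 0.15 0 0 0 0.3" --pt "0 0 0.3 0 0 0 0.3" --pt "0 0 0.37 0 0 0 0.3" --pt "0 0 0.37 0 0 0 0.3"

```text
time: 4.55
eef_pos: [0.4668, 0.0388, 0.132]
ee_rot: [0.041, 0.999, -0.0, -0.001]
wrist_force: [0.8, 0.3, 0.9]
gripper_width: 0.0595
```

>>> play_rows --pt "0 0 0 0 0 -0.05 0.3" --pt "0 0 0 0 0 -0.085 0.3" --pt "0 0 0 0 0 -0.1 0.3" --pt "0 0 0 0.01 -0.001 -0.1 0.3" --pt "0 0 0 0.02 -0.0016 -0.1 0.3" --pt "0 0 0 0.028 -0.0022 -0.1 0.3" --pt "0 0 0 0.036 -0.0029 -0.1 0.3" --pt "0 0 0 0.044 -0.0035 -0.1 0.3" --pt "0 0 0 0.052 -0.0042 -0.1 0.3" --pt "0 0 0 0.06 -0.0048 -0.1 0.3"

```text
time: 5.55
eef_pos: [0.5276, 0.0341, 0.0326]
ee_rot: [0.041, 0.999, -0.0, -0.0]
wrist_force: [-3.0, -0.2, 1.6]
gripper_width: 0.0598
```

>>> play_rows --pt "0 0 0 0.009 -0.0007 0 0.3" --pt "0 0 0 0.018 -0.0014 0 0.3" --pt "0 0 0 0.027 -0.0022 0 0.3" --pt "0 0 0 0.036 -0.0029 0 0.3" --pt "0 0 0 0.045 -0.0036 0 0.3" --pt "0 0 0 0.054 -0.0043 0 0.3" --pt "0 0 0 0.063 -0.005 0 0.3" --pt "0 0 0 0.072 -0.0058 0 0.3" --pt "0 0 0 0.081 -0.0065 0 0.3" --pt "0 0 0 0.088 -0.007 0 0.3"

```text
time: 6.55
eef_pos: [0.6166, 0.027, 0.0322]
ee_rot: [0.041, 0.999, -0.0, 0.0]
wrist_force: [-2.6, 0.2, 2.1]
gripper_width: 0.0596
```

```bash
python3 - <<'E'
from h import *
im=env.camera("top")[:,:,::-1]; cv2.imwrite("pics/top2.png",im)
cv2.imwrite("pics/c4.png",cv2.resize(im[140:236,262:382],None,fx=6,fy=6,interpolation=cv2.INTER_CUBIC))
E
```

```text
(no output)
```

View pics/c4.png

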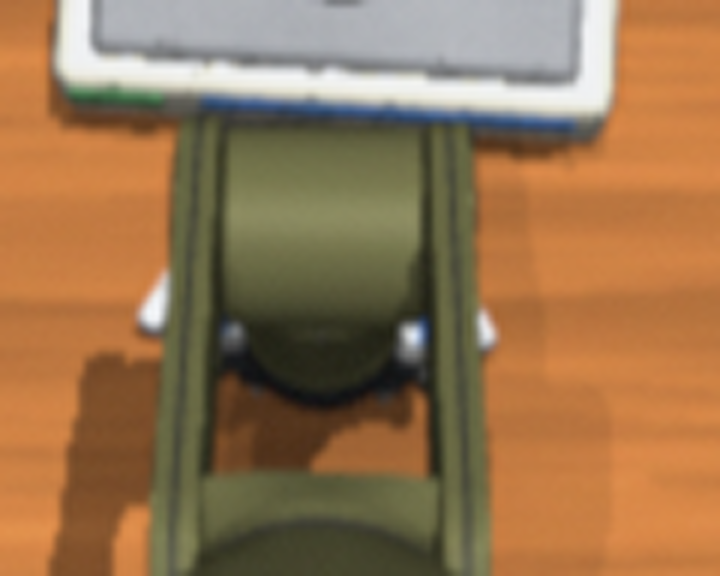

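The arm hides the cassette here, but it slides freely at 2.6 N. I'll go on until the force shows the stop.

>>> play_rows --pt "0 0 0 0.005 -0.0004 0 0.3" --pt "0 0 0 0.01 -0.0008 0 0.3" --pt "0 0 0 0.014 -0.0011 0 0.3" --pt "0 0 0 0.014 -0.0011 0 0.3"

```text
time: 7.0
eef_pos: [0.6307, 0.026, 0.0324]
ee_rot: [0.041, 0.999, -0.0, 0.001]
wrist_force: [-0.5, 0.1, 0.2]
gripper_width: 0.0593
```

>>> play_rows --pt "0 0 0 0.002 -0.0002 0 0.3" --pt "0 0 0 0.003 -0.0002 0 0.3" --pt "0 0 0 0.003 -0.0002 0 0.3"

```text
time: 7.3
eef_pos: [0.6321, 0.0259, 0.0323]
ee_rot: [0.041, 0.999, -0.0, -0.0]
wrist_force: [-2.2, 0.1, 1.3]
gripper_width: 0.0596
```

>>> play_rows --pt "0 0 0 0.001 -0.0001 0 0.3" --pt "0 0 0 0.002 -0.0002 0 0.3" --pt "0 0 0 0.002 -0.0002 0 0.3"

```text
time: 7.6
eef_pos: [0.6346, 0.0256, 0.0323]
ee_rot: [0.041, 0.999, -0.0, 0.0]
wrist_force: [-1.6, -0.3, 0.9]
gripper_width: 0.0599
```

>>> play_rows --pt "0 0 0 0.001 -0.0001 0 0.3" --pt "0 0 0 0.002 -0.0002 0 0.3" --pt "0 0 0 0.002 -0.0002 0 0.3"

```text
time: 7.9
eef_pos: [0.6367, 0.0255, 0.0323]
ee_rot: [0.041, 0.999, 0.0, 0.0]
wrist_force: [-1.9, -0.1, 1.3]
gripper_width: 0.0599
```

>>> play_rows --pt "0 0 0 0.001 -0.0001 0 0.3" --pt "0 0 0 0.002 -0.0002 0 0.3" --pt "0 0 0 0.002 -0.0002 0 0.3"

```text
time: 8.2
eef_pos: [0.6375, 0.0254, 0.0322]
ee_rot: [0.041, 0.999, 0.0, -0.001]
wrist_force: [-5.3, -0.2, 2.9]
gripper_width: 0.0595
```

>>> play_rows --pt "0 0 0 0.001 -0.0001 0 0.3" --pt "0 0 0 0.002 -0.0002 0 0.3" --pt "0 0 0 0.002 -0.0002 0 0.3"

```text
time: 8.5
eef_pos: [0.6375, 0.0253, 0.032]
ee_rot: [0.041, 0.999, 0.0, -0.003]
wrist_force: [-9.5, 1.5, 5.4]
gripper_width: 0.0598
```

The cassette has met the stop. I'll push a little firmer to square it, then back off and look.

>>> play_rows --pt "0 0 0 0.002 -0.0002 0 0.3" --pt "0 0 0 0.004 -0.0003 0 0.3" --pt "0 0 0 0.004 -0.0003 0 0.3"

```text
time: 8.8
eef_pos: [0.6375, 0.0253, 0.0315]
ee_rot: [0.041, 0.999, 0.0, -0.007]
wrist_force: [-14.7, 0.7, 9.5]
gripper_width: 0.0601
```

>>> play_rows --pt "0 0 0 -0.01 0.001 0 0.3" --pt "0 0 0 -0.04 0.003 0 0.3" --pt "0 0 0 -0.06 0.005 0.03 0.3" --pt "0 0 0 -0.08 0.006 0.08 0.3" --pt "0 0 0 -0.1 -0.04 0.12 0.3" --pt "0 0 -0.15 -0.11 -0.09 0.14 0.3" --pt "0 0 -0.3 -0.12 -0.14 0.14 0.3" --pt "0 0 -0.45 -0.13 -0.19 0.14 0.3" --pt "0 0 -0.6 -0.135 -0.24 0.14 0.3" --pt "0 0 -0.75 -0.14 -0.28 0.14 0.2"

```text
time: 9.8
eef_pos: [0.5069, -0.2468, 0.1734]
ee_rot: [0.407, 0.914, -0.0, 0.003]
wrist_force: [1.6, -0.5, -1.2]
gripper_width: 0.0682
```

```bash
python3 - <<'E'
from h import *
im=env.camera("top")[:,:,::-1]; cv2.imwrite("pics/top3.png",im)
cv2.imwrite("pics/c5.png",cv2.resize(im[140:236,262:382],None,fx=6,fy=6,interpolation=cv2.INTER_CUBIC))
E
```

```text
(no output)
```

View pics/c5.png

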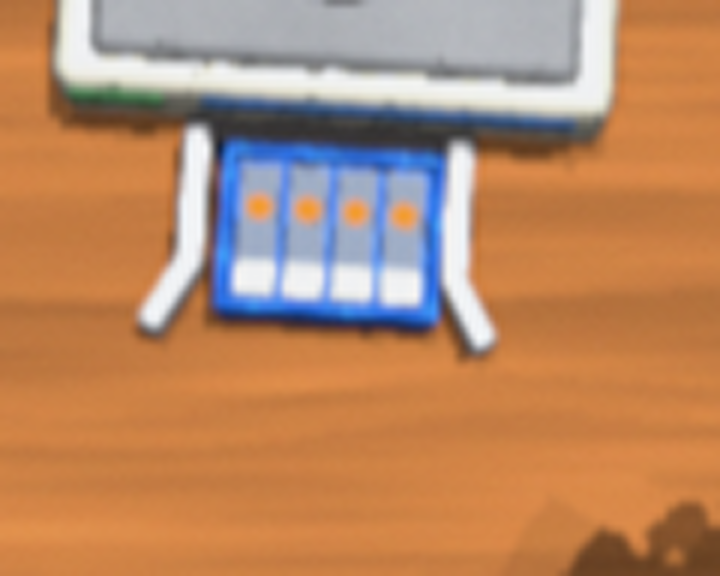

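The cassette sits between the rails, square to the scanner and slightly towards the right rail. Its corners are at (224,140), (448,155), (437,328) and (212,313).

```bash
python3 - <<'E'
from m import *
uv=np.float64([(224,140),(448,155),(437,327),(212,313)])/6+[262,140]
p,r=fit([(.045,.06,.038),(.045,-.06,.038),(-.045,-.06,.038),(-.045,.06,.038)],uv,[.69,0.03,0]); print(p,r.tolist())
c,s=np.cos(-.08),np.sin(-.08); print(np.array([[c,s],[-s,c]])@(p[:2]-[.692,.0224]))
d=np.float64([(199,128),(460,146),(188,257),(453,278),(150,322),(483,343)])/6+[262,140]
print("dock",fit([(.053,.069,.034),(.053,-.069,.034),(-.02,.069,.034),(-.02,-.069,.034),(-.056,.09,.034),(-.056,-.09,.034)],d,[.6,0,0]))
# scanner body near-top edge, z=.086, x=+65
E
```

```text
[ 0.68893451  0.01881133 -0.08065782] [[0.0, 0.7], [-0.1, 0.6], [0.1, -0.6], [-0.0, -0.7]]
[-0.0027689  -0.00382217]
dock (array([ 0.69105247,  0.02255569, -0.08388931]), array([[ 0.5, -0.2],
       [-0.4, -0.3],
       [ 0.6,  0.3],
       [-0.6, -0.2],
       [-0.5,  0.1],
       [ 0.3,  0.4]]))
```

Force stops dead, the yaw matches and the residual x is within calibration error, so the cassette is home. Next is the knob.

>>> play_rows --pt "0 0 -0.15 0 -0.04 0 0.2" --pt "0 0 -0.3 -0.004 -0.08 0 0.2" --pt "0 0 -0.45 -0.008 -0.111 0 0.2" --pt "0 0 -0.6 -0.008 -0.111 0 0.2" --pt "0 0 -0.613 -0.008 -0.111 0 0.2" --pt "0 0 -0.613 -0.008 -0.111 0 0.2"

```text
time: 10.45
eef_pos: [0.4983, -0.355, 0.1723]
ee_rot: [0.66, 0.751, 0.0, 0.001]
wrist_force: [0.5, -0.4, -1.3]
gripper_width: 0.0681
```

```bash
python3 - <<'E'
from h import *
im=env.camera("side")[:,:,::-1]; cv2.imwrite("pics/side1.png",cv2.resize(im[240:400,300:520],None,fx=3.5,fy=3.5,interpolation=cv2.INTER_CUBIC))
E
```

```text
(no output)
```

View pics/side1.png

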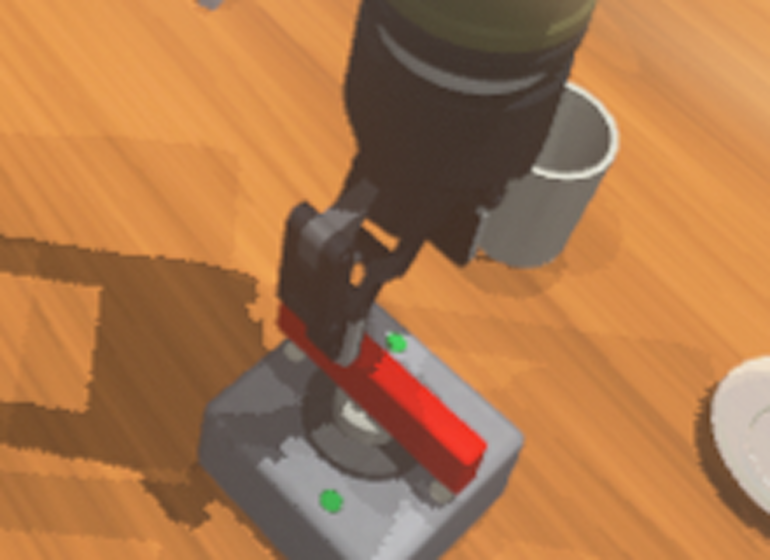

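The fingers straddle the wing from above. I'll descend and grip.

>>> play_rows --pt "0 0 0 0 -0.003 -0.03 0.2" --pt "0 0 0 0 -0.003 -0.055 0.2" --pt "0 0 0 0 -0.003 -0.074 0.2" --pt "0 0 0 0 -0.003 -0.074 0.2" --grip_force 40

```text
time: 10.9
eef_pos: [0.4965, -0.3556, 0.0957]
ee_rot: [0.66, 0.751, -0.0, -0.003]
wrist_force: [-0.9, 1.1, -0.7]
gripper_width: 0.0686
```

>>> play_rows --pt "0 0 0 0 0 0 0.5" --pt "0 0 0 0 0 0 0.7" --pt "0 0 0 0 0 0 0.85" --pt "0 0 0 0 0 0 0.9" --pt "0 0 0 0 0 0 0.9" --pt "0 0 0 0 0 0 0.9"

```text
time: 11.5
eef_pos: [0.5012, -0.3582, 0.1001]
ee_rot: [0.661, 0.75, 0.002, 0.003]
wrist_force: [6.7, 2.6, 0.8]
gripper_width: 0.0154
```

Gripped. I'll turn clockwise and ease the x offset at the same time.

>>> play_rows --pt "0 0 -0.05 0.002 0 0 0.9" --pt "0 0 -0.17 0.003 0 0 0.9" --pt "0 0 -0.29 0.003 0 0 0.9" --pt "0 0 -0.41 0.003 0 0 0.9" --pt "0 0 -0.53 0.003 0 0 0.9" --pt "0 0 -0.65 0.003 0 0 0.9" --pt "0 0 -0.77 0.003 0 0 0.9" --pt "0 0 -0.89 0.003 0 0 0.9" --pt "0 0 -1.0 0.003 0 0 0.9" --pt "0 0 -1.1 0.003 0 0 0.9" --grip_force 60

```text
time: 12.5
eef_pos: [0.5002, -0.3576, 0.1001]
ee_rot: [0.956, 0.292, -0.0, 0.0]
wrist_force: [-2.8, 1.6, 7.5]
gripper_width: 0.0151
```

>>> play_rows --pt "0 0 -0.05 0 0 0 0.9" --pt "0 0 -0.1 0 0 0 0.9" --pt "0 0 -0.13 0 0 0 0.9" --pt "0 0 -0.13 0 0 0 0.9"

```text
time: 12.9
eef_pos: [0.5002, -0.3575, 0.1001]
ee_rot: [0.972, 0.233, -0.001, 0.0]
wrist_force: [-3.3, 1.7, 7.9]
gripper_width: 0.015
```

```bash
python3 - <<'E'
from h import *
s=env.read_state(); print(s["moment"],s["wrist_force"],s["ee_rot"])
im=env.camera("side")[:,:,::-1]; cv2.imwrite("pics/side2.png",cv2.resize(im[240:400,300:520],None,fx=3.5,fy=3.5,interpolation=cv2.INTER_CUBIC))
E
```

```text
[0.46126473 0.53593123 1.31879838] [-3.34116655  1.65723464  7.94624114] [ 9.72473589e-01  2.33012449e-01 -5.12709883e-04  2.32888165e-04]
```

View pics/side2.png

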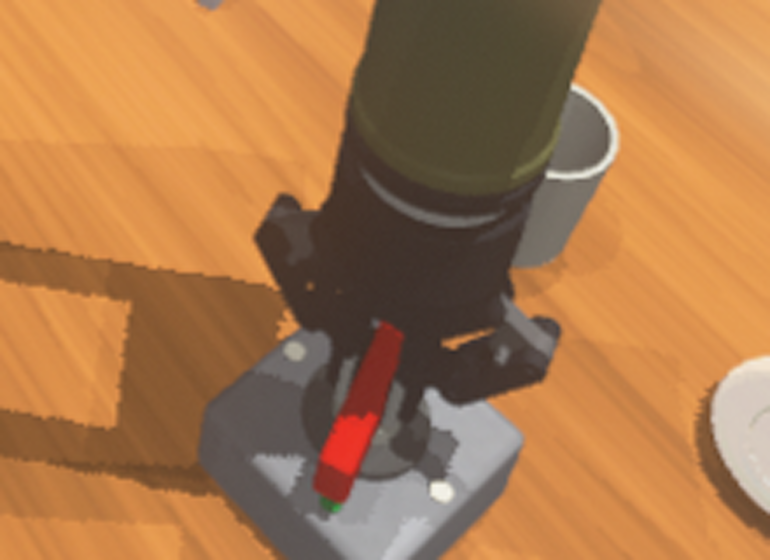

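The wing lies over the green dots, and the 1.3 N m moment is far above the spring's, so it is on the stop. I'll hold, release and lift.

>>> play_rows --pt "0 0 0 0 0 0 0.9" --pt "0 0 0 0 0 0 0.9" --pt "0 0 0 0 0 0 0.9" --pt "0 0 0 0 0 0 0.9" --pt "0 0 0.03 0 0 0 0.9" --pt "0 0 0.03 0 0 0 0.5" --pt "0 0 0.03 0 0 0.03 0.4" --pt "0 0 0.03 0 0 0.08 0.4" --pt "0 0 0.03 0 0 0.12 0.4" --pt "0 0 0.03 0 0 0.15 0.4"

```text
time: 13.95
eef_pos: [0.5019, -0.3587, 0.2519]
ee_rot: [0.969, 0.245, 0.002, 0.002]
wrist_force: [0.2, -0.1, -0.2]
gripper_width: 0.0513
```

>>> play_rows --pt "0 0 0 -0.03 0.02 0.03 0.4" --pt "0 0 0 -0.06 0.05 0.03 0.4" --pt "0 0 0 -0.08 0.1 0.03 0.4" --pt "0 0 0 -0.08 0.15 0.03 0.4" --pt "0 0 0 -0.08 0.2 0.03 0.4" --pt "0 0 0 -0.08 0.2 0.03 0.4"

```text
time: 14.55
eef_pos: [0.4194, -0.1529, 0.2788]
ee_rot: [0.969, 0.248, 0.001, -0.001]
wrist_force: [-0.1, -0.9, -0.3]
gripper_width: 0.0515
```

```bash
python3 - <<'E'
from h import *
im=env.camera("top")[:,:,::-1]; cv2.imwrite("pics/top4.png",cv2.resize(im[90:280,200:490],None,fx=2.7,fy=2.7,interpolation=cv2.INTER_CUBIC))
d=cv2.absdiff(im,cv2.imread("pics/top0.png")).max(2)
for n,(a,b,c,e) in dict(knob=(205,265,405,475),bottle=(160,184,220,242),beaker=(162,197,402,432)).items(): print(n,d[a:b,c:e].mean(),d[a:b,c:e].max())
E
```

```text
knob 35.889047619047616 183
bottle 4.8522727272727275 9
beaker 4.818095238095238 9
```

View pics/top4.png

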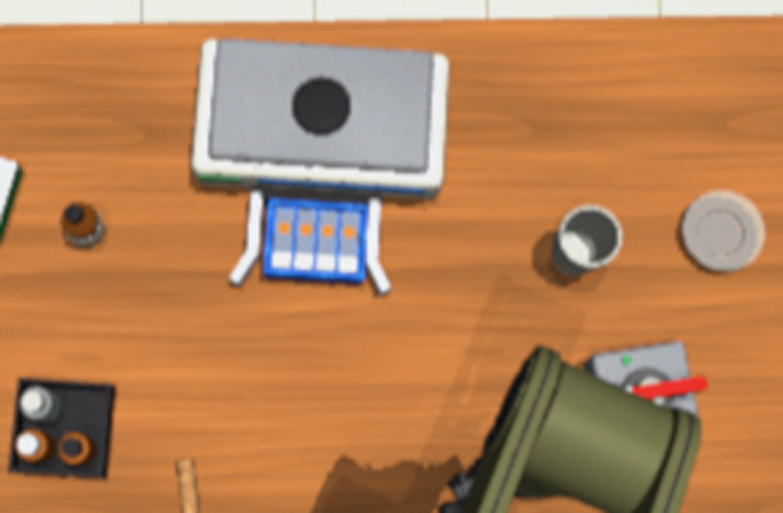

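The knob's red end is at about (461,232), as at the start, so it has sprung back. The bottle and beaker haven't moved, and the cassette is still home.

```bash
python3 -c "
from cell import env
print(env.close_job())"
```

```text
the job is handed in; nothing more can be done
None
```

The job is done and handed in after about 15 s of robot time; no verdict is reported.

**What I did:**
- **Cassette:** I pushed it sideways to line it up with the dock, then slid it in with both fingertips on its near face until it stopped dead. The wrist force rose from 2 N to 15 N with no more travel.
- **Knob:** I gripped the wing and turned it clockwise to its stop. It lay over the green dots with about 1.3 N m of moment. I held it there for more than 0.5 s, opened the gripper and lifted clear.

**Last checks:**
- **Dock fit:** the camera put the cassette 2–3 mm short of home and 4 mm to the right. Its angle matched the dock's to within 0.005 rad. The short reading is about the camera's 2 mm error, and I trusted the hard stop felt in the force.
- **Knob:** the final picture shows it back at rest. The arm hid its white-tipped end, so I judged that by the red end alone.
- **Bystanders:** the bottle and beaker are unchanged from the first image, and the robot is clear of everything.

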